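Load a plate carrier into a pipetting deck and lock it

ROBOT

A 6-joint arm with a two-finger parallel gripper is mounted at the origin on a cart in front of the work surface, level with it; the furniture and walls round the work are solid. World frame = base frame: x ahead of the robot, y to its left, z up, the work surface at z = 0. Lengths are in mm, angles in rad, forces in N, time in s.
With the tool pointing down it reaches from about 250 to 725 mm from the base axis. Payload 4 kg.
Tool frame: the origin (TCP) lies on the centre line of the jaws, within the pads' length; the fingertips stand 25 mm ahead of it and the grasp point (between the pads) lies 6 mm ahead of it; x points along the fingers, y is the direction in which the jaws open and shut, and the axes are right-handed (so a half turn about x gives the same grasp; the last joint's range is limited). The gripper opens to 85 mm and grips with 20 to 120 N. Pads are 22 mm wide; open, the fingers measure 114 mm over their backs; the gripper's body (76 mm by 85 mm) begins 54 mm behind the grasp point. The pads swing forward as they close: fully open they stand 13 mm farther back than shut.
Start: joints at [1.142, 0.241, 0.005, 1.335, 0, 1.571], TCP at [207.888, 454.733, 256.306] pointing down, gripper open.
Joint ranges: [-2.72, 2.72], [-1.05, 1.87], [-1.09, 1.28], [-1.99, 2.15], [-1.42, 1.44], [-3.14, 3.14]. Speed limits (rad/s): [2.79, 2.79, 3.14, 3.14, 3.14, 3.14].

INTERFACE

Orientations are given as [roll, pitch, yaw] about the fixed x, y, z axes, in that order (R = Rz(yaw) Ry(pitch) Rx(roll)).
In Python, from cell import status, get_image, ticket gives the robot as it stands. The module is installed in compiled form; this text tells all that it offers.
- The arm moves only by the tool drive_tool, never from a script. Its arguments are lists of equal length, an entry for each row: "dp": the shift along the tool's x, y, z in mm, a list of three; "yaw": the turn about the tool's x in degrees. A call has exactly 5 rows; each row shifts and turns the commanded pose from where the row before left it, along the tool's axes as they then stand; what a row does not reach is not made up. A row lasts 1/12 s, in which the tool goes at most 41.7 mm and 7.16 degrees, less where a joint would pass 70% of its speed; a pose out of reach is approached as far as the arm can. A call with a gripper value outside its range is refused whole. "jaw" is the opening, from -1 (shut) to 1 (fully open), set as the call begins (left out, the last holds). The fingers move at their own pace and stop on an object; "grip_force" is the grip in N (left out, the last holds). Time passes only in rows, so rows that do not move let the fingers close, or fill a call up. It gives the time, the measured TCP pose, the force and the opening at its end, in the units of the state.
- status.observe(): the state, without advancing time (a new reading comes with each control period).
- get_image(name): name is "side" or "top"; returns a dict with "image" (400x640x3 uint8, red, green, blue), "z_map" (400x640 float32, mm along the optical axis (not along the pixel's ray), 0 where there is no reading), "fx", "fy", "cx", "cy" (pixels), "R" (3x3) and "t" (3): a world point X has camera coordinates R X + t. Camera axes: x right, y down, z forward; pixel columns grow to the right and rows downward; lengths in mm; the calibration is good to about 2 mm. A picture is of the moment at which its call begins.
- ticket.job_done(): hands the job in, once; it reports no verdict.
The state is a dict: "t": time; "joint_pos": joint angles; "dq": joint speeds; "joint_efforts": joint torques, N m; "ee_pos": TCP position; "orientation": TCP orientation; "wrist_force": force on the tool from outside, world axes, zero at the start; "ft_torque": the same for the moment, N m; "grip_width": finger opening in mm.
Only numpy, scipy, OpenCV 4.12 (cv2) and the standard library are available. Lean on these libraries where they do the work, as an engineer would, in place of code of your own. Each camera call takes 0.05 s, during which the arm holds its last target.

TASK

On the pipetting deck, slowly and gently push the blue carrier with its open well plate rearward along its rails by its front finger tongue, until it drops into the locating notches and lies flat on the rails. Then swing that lane's red-knobbed catch inward, fully across the carrier's front edge, to lock it. Only push with the fingers: do not lift or carry the carrier, do not touch the well plate, and leave the things standing round the deck where they are.

Things in the scene. Friction and masses are not known exactly. Their poses are not given: they have to be found in the camera images.
- deck: Fixed grey pipetting deck, 290 x 390 mm, white rear housing 61 mm high. Origin on the table; x axis = push direction (rearward, away from the robot), y left, z up. Front edge at x = -135 mm. Two lanes along x: working lane centred on y = -85 mm; the lane at y = +85 mm is already loaded and locked (all fixed; it shows how the work should look at the end).
- seat (a point): Fixed point of the working lane where the carrier's origin lies once dropped in: deck x = 55, y = -85 mm, 30 mm up (rail tops). Two black rails, 44 to 68 mm either side of the lane centre, deck x -125 to 118 mm; open between them, floor 13 mm up. Guide walls outside, 41 mm high, 1 mm play a side. Four notches 16 mm long, one per foot: 2 mm play along x; then their ends stop the carrier.
- carrier: Loose blue board, 110 (x) x 140 (y) x 10 mm, 0.4 kg, x -62 to +48 mm from its origin, which is on its underside below the plate's centre; axes as the deck's. Four white feet, 6 mm high, slide on the rails: origin 36 mm up when sliding, 30 mm when dropped, board flat on the rails. Sliding takes 1 to 3 N. Starts 60 to 95 mm short of the seat.
- tongue (a point): Where to push: middle of the front face of the carrier's finger tongue, an upright face 40 mm wide (y) and 16 mm high, looking to deck -x, its lower edge level with the board's underside; 77 mm in front of and 8 mm above the carrier's origin.
- plate_mid (a point): Centre (half-way up) of the open clear well plate, 86 x 128 x 15 mm, loose between low corner pieces on the carrier; 17 mm above the carrier's origin. Not to be touched.
- lock (a joint): Angle of the working lane's catch: 0 points to deck -x along the right guide wall, negative outward (starts -0.5 to 0.05); 1.57 = closed stop, pointing to deck +y across the dropped carrier's front edge (clockwise from above). Stays where left. Steel bar 10 mm wide, 62 mm long, 42.5 to 50.5 mm up: clears the dropped carrier (top 40 mm); one still up on its feet (top 46 mm) blocks it.
- lock_knob (a point): Centre of the red upright knob on that catch: 13 mm in diameter, 54 to 75 mm above the table, 55 mm from the pivot. Push its side with about 1 N.
- lock_pivot (a point): Pivot axis of that catch, fixed on the deck at x = 0, y = -170.5 mm, 42.5 mm above the table.
- amber_bottle: Bystander: brown bottle with black cap, 42 mm diameter, 81 mm high, right of the deck. Origin at its underside.
- tape: Bystander: roll of yellow tape lying flat, 62 x 64 x 19 mm, front right of the deck. Origin at its underside.
- drop_bottle: Bystander: small white bottle with red cap, 33 mm diameter, 69 mm high, right of the deck. Origin at its underside.

How it is judged (in metres and radians):
On the way, in this order (a step that is already met when the one before it is completed fails the run):
1. the carrier has dropped into its notches while the catch is still open (x of carrier in the frame of deck between 0.0505 and 0.0595 m and z of carrier in the frame of deck between 0.027 and 0.032 m and y of carrier in the frame of deck between -0.089 and -0.081 m and angle between carrier's own z axis and vertical below 0.03 rad and value of joint lock below 0.6 rad), for 0.2 s.
2. the catch has been swung across the carrier's front edge (x of carrier in the frame of deck between 0.0505 and 0.0595 m and z of carrier in the frame of deck between 0.027 and 0.032 m and y of carrier in the frame of deck between -0.089 and -0.081 m and angle between carrier's own z axis and vertical below 0.03 rad and value of joint lock above 1.4 rad), for 0.2 s.
At the end, for the whole second after the job is handed in: The carrier lies flat in its notches (height within 2 mm of fully down, within 4.5 mm along and 4 mm across the lane, tilt under 0.03 rad), its catch is swung at least 1.4 rad, the plate still lies in the carrier's corner pieces, and everything is at rest (all of step 2 and linear speed of carrier below 0.02 m/s and z of plate_mid in the frame of carrier below 0.02 m and horizontal distance between plate_mid and carrier below 0.006 m); the robot touches nothing.
It fails at once if the carrier was lifted off its rails or tipped (height (world z) of carrier above 0.042 m or angle between carrier's own z axis and vertical above 0.12 rad).
It fails at once if the well plate was touched by the robot (contact force between any of the fingers, the arm and plate above 0.5 N).
It fails at once if the well plate came out of the carrier's corner pieces (z of plate_mid in the frame of carrier above 0.024 m or horizontal distance between plate_mid and carrier above 0.008 m).
It fails at once if the carrier was shoved with more than 60 N (contact force between the fingers and carrier above 60 N).
It fails at once if a bystander was moved more than 15 mm (distance of any of amber_bottle, tape, drop_bottle from where it was at the start of the episode above 0.015 m).
It also fails if it takes over 48 s, if anything falls off the work surface, if the arm or the gripper's body presses on something with over 40 N, if the wrist force passes 120 N, or if a joint passes its speed limit or range.

## Working session

There is one attempt and no reset: what is moved stays moved. The work goes in short steps, Python scripts to look and compute and a tool call to move; the robot and the scene stay as the last step left them, time stands still between calls to the robot, and variables do not carry over. Pictures are saved under pics/ and viewed, and the job is handed in when it is done.

Besides the shell and the picture viewer there is one more tool, called after "Call:" as name(argument=value, ...), one argument or row to a line, values as JSON. drive_tool: Moves the arm, as the interface text tells. Its arguments: {"type":"object","properties":{"dp":{"type":"array","items":{"type":"array","items":{"type":"number"}}},"yaw":{"type":"array","items":{"type":"number"}},"jaw":{"type":"number"},"grip_force":{"type":"number"}},"required":["dp","yaw"]}

```bash
mkdir -p pics
cat > h.py <<'E'
import numpy as np, cv2
from cell import status, get_image, ticket
def snap(n,tag):
    d=get_image(n); np.savez('pics/%s.npz'%tag,**d); cv2.imwrite('pics/%s.png'%tag,d['image'][:,:,::-1]); return d
def load(tag): return dict(np.load('pics/%s.npz'%tag))
def px(d,u,v,z=None):
    """world point from depth, or by plane at height z"""
    r=np.array([(u-d['cx'])/d['fx'],(v-d['cy'])/d['fy'],1.]); R=d['R'];t=d['t']
    if z is None:
        return R.T@(r*d['z_map'][int(round(v)),int(round(u))]-t)
    c=-R.T@t; k=R.T@r
    return c+k*(z-c[2])/k[2]
def proj(d,X):
    c=d['R']@np.array(X)+d['t']; return d['fx']*c[0]/c[2]+d['cx'],d['fy']*c[1]/c[2]+d['cy']
E
python3 - <<'E'
from h import *
for n in('top','side'):
    d=snap(n,n+'0'); print(n,-d['R'].T@d['t'],d['fx'])
s=status.observe();print({k:np.round(v,3) for k,v in s.items()})
E
```

```text
top [ 465.25036061 -118.61996596  930.20129096] 430.8086857386169
side [335.40671892 706.85239641 636.21402987] 483.25497086215194
{'t': np.float64(0.1), 'joint_pos': array([ 1.142,  0.241,  0.004,  1.335, -0.   ,  1.571]), 'dq': array([ 0.001, -0.002,  0.002,  0.   , -0.   ,  0.   ]), 'joint_efforts': array([-1.0000e-03, -3.7314e+01,  2.5301e+01,  1.1000e-02, -0.0000e+00,
        0.0000e+00]), 'ee_pos': array([207.663, 454.286, 255.508]), 'orientation': array([-1.567,  1.569, -1.996]), 'wrist_force': array([-0.132,  1.219,  0.221]), 'ft_torque': array([ 0.036,  0.001, -0.041]), 'grip_width': np.float64(85.317)}
```

View pics/top0.png

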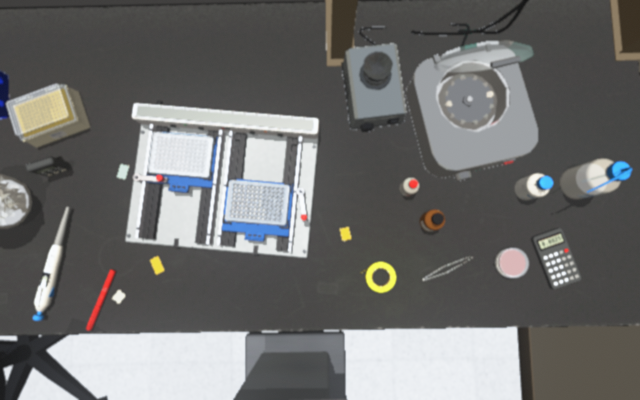

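View pics/side0.png

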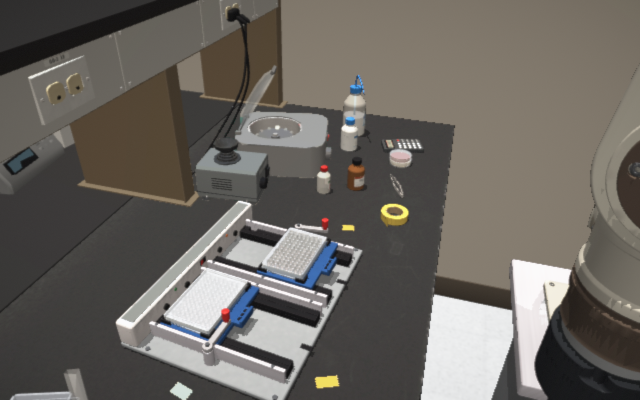

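The top view shows the deck at about (128–318, 105–255) px, with the working carrier at (257, 205) and its tongue near (257, 236). The open catch's red knob is at (304, 217). I'll enlarge this area.

Run:
```python
from h import *
d=load('top0'); im=d['image'][95:265,115:330,::-1]
cv2.imwrite('pics/c0.png',cv2.resize(im,None,fx=3.5,fy=3.5,interpolation=cv2.INTER_CUBIC))
im=d['image'][170:260,210:325,::-1]
cv2.imwrite('pics/c1.png',cv2.resize(im,None,fx=6,fy=6,interpolation=cv2.INTER_CUBIC))
```

```text
(no output)
```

View pics/c0.png

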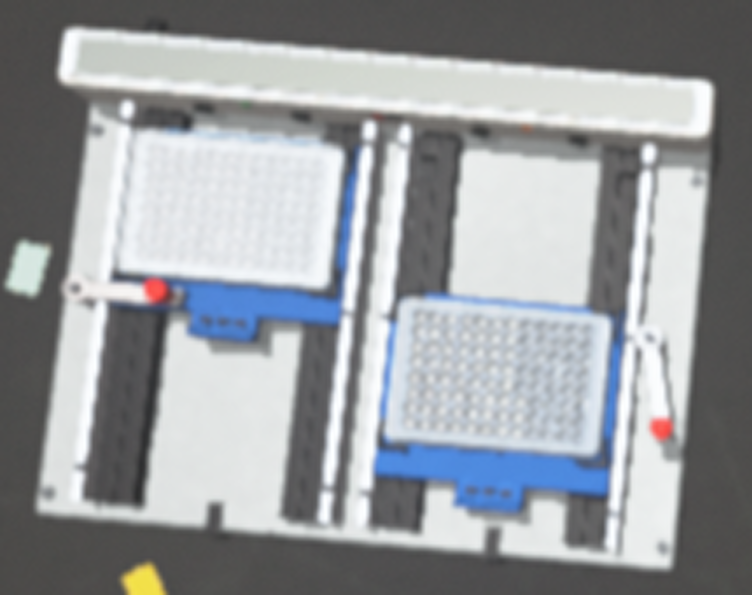

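View pics/c1.png

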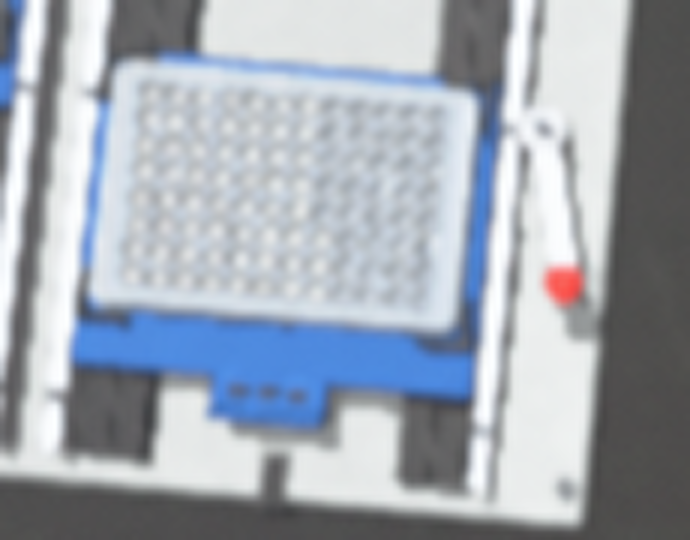

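Run:
```python
from h import *
d=load('top0')
P=px(d,300.3,191.0,50.5);Q=px(d,135.6,177.3,50.5)
print('piv',P,Q,np.linalg.norm(P-Q)); e=Q-P; print('yaw',np.arctan2(-e[0],e[1]))
A=px(d,307,257.9,13);B=px(d,125.6,241.9,13);print('front',A,B,np.linalg.norm(A-B)); e=B-A;yaw=np.arctan2(-e[0],e[1]); print(yaw)
C=px(d,115+712/3.5,95+82/3.5,61);D=px(d,115+66/3.5,95+30/3.5,61);print('rear',C,D,np.linalg.norm(C-D)); e=D-C; print(np.arctan2(-e[0],e[1]))
yaw=(np.arctan2(-(Q-P)[0],(Q-P)[1])+yaw)/2
x=np.array([np.cos(yaw),np.sin(yaw)]);y=np.array([-x[1],x[0]])
O1=(P+Q)[:2]/2; O2=(A+B)[:2]/2+135*x
print('O',O1,O2,yaw)
O=(O1+O2)/2
for n,u,v,z in [('tongueTopFrontL',210+209/6,170+417/6,52),('tongTopFrontR',210+322/6,170+428/6,52),('boardFL',210+73/6,170+363/6,46),('boardFR',210+470/6,170+397/6,46),('knob',210+562/6,170+283/6,75),('frontedge',(307+125.6)/2,250,13)]:
    X=px(d,u,v,z); r=X[:2]-O; print(n,X.round(1),'deck',(r@x).round(1),(r@y).round(1),'depthz',px(d,u,v)[2].round(1))
# depth floor check
for u,v in [(150,150),(225,130),(257,160),(245,195),(225,250),(300,240)]: print(u,v,px(d,u,v).round(1))
```

```text
piv [586.18848411 -68.91084776  50.5       ] [621.19973776 272.30679505  50.5       ] 343.00913638717793
yaw -0.10224898018984227
front [448.45684789 -79.21311946  13.        ] [489.00389526 306.36716262  13.        ] 387.70635406470217
-0.10477343506520867
rear [ 735.792307   -108.94257766   61.        ] [775.2817772  275.70572748  61.        ] 386.6700620716209
-0.10230541153658958
O [603.69411093 101.69797364] [603.00778363  99.62794944] -0.10351120762752547
tongueTopFrontL [488.5  45.1  52. ] deck -108.5 -67.1 depthz 12.9
tongTopFrontR [484.1   6.8  52. ] deck -108.9 -105.7 depthz 15.2
boardFL [508.   92.9  46. ] deck -94.1 -17.6 depthz 29.7
boardFR [493.9 -43.   46. ] deck -94.0 -154.2 depthz 28.0
knob [530.2 -76.4  75. ] deck -54.5 -183.6 depthz 76.3
frontedge [468.4 112.9  13. ] deck -135.4 -1.8 depthz 2.6
150 150 [677.4 242.1  54.6]
225 130 [726.1  93.9  22.4]
257 160 [660.4  25.9  15.3]
245 195 [578.6  43.2  60.8]
225 250 [4.682e+02 9.740e+01 1.000e-01]
300 240 [486.4 -65.   14.3]
```

```bash
cat >> h.py <<'E'
from scipy.spatial.transform import Rotation as Ro
YAW=-0.103; O=np.array([603.3,100.5])
ex=np.array([np.cos(YAW),np.sin(YAW)]); ey=np.array([-ex[1],ex[0]])
def d2w(x,y,z): return np.array([*(O+x*ex+y*ey),z])
def w2d(p): r=np.array(p[:2])-O; return np.array([r@ex,r@ey,p[2]])
def tool():
    s=status.observe(); return np.array(s['ee_pos']),Ro.from_euler('xyz',s['orientation']).as_matrix(),s
def plan(x,y,z):
    p,R,s=tool(); w=d2w(x,y,z)
    yt=R[:2,1]; a=np.arctan2(yt[1],yt[0]); b=np.arctan2(ey[1],ey[0])
    turn=(b-a+np.pi/2)%np.pi-np.pi/2   # about world z
    print('t',s['t'],'deck now',w2d(p).round(1),'turn about tool x deg',-np.degrees(turn).round(2),'F',np.round(s['wrist_force'],2),'w',round(float(s['grip_width']),1),'j6',round(s['joint_pos'][5],2))
    Rn=Ro.from_euler('z',turn).as_matrix()@R
    print('dp now axes',(R.T@(w-p)).round(1),'dp turned axes',(Rn.T@(w-p)).round(1)); print(Rn.round(3).tolist())
E
python3 - <<'E'
from h import *
print(d2w(-145,-85,58)); plan(-145,-85,120)
E
```

```text
[450.32894484  30.85909046  58.        ]
t 0.1 deck now [-429.9  311.2  255.5] turn about tool x deg -18.66 F [-0.13  1.22  0.22] w 85.3 j6 1.57
dp now axes [ 136.  -284.   396.7] dp turned axes [ 136.2 -396.   284.9]
[[-0.0, 0.103, 0.995], [-0.002, 0.995, -0.103], [-1.0, -0.002, 0.0]]
```

Call:
drive_tool(
  dp=[
    [0, 0, 0],
    [0, 0, 0],
    [0, 0, 0],
    [0, -32, 23],
    [0, -32, 23],
  ],
  yaw=[-6.22, -6.22, -6.22, 0, 0],
  jaw=-1,
  grip_force=20,
)

```text
t: 0.52
ee_pos: [246.6, 386.4, 255.4]
orientation: [-1.929, 1.569, -2.027]
wrist_force: [0.1, -0.2, 0.0]
grip_width: 25.7
```

Call:
drive_tool(
  dp=[
    [0, -32, 23],
    [0, -32, 23],
    [0, -32, 23],
    [0, -32, 23],
    [0, -32, 23],
  ],
  yaw=[0, 0, 0, 0, 0],
)

```text
t: 0.93
ee_pos: [345.2, 213.5, 256.1]
orientation: [-2.443, 1.57, -2.546]
wrist_force: [0.3, 0.9, -0.2]
grip_width: 0.0
```

Run:
```python
from h import *
plan(-145,-85,120)
```

```text
t 0.9333 deck now [-268.4   85.9  256.1] turn about tool x deg 0.03 F [ 0.31  0.85 -0.22] w 0.0 j6 0.66
dp now axes [ 136.1 -170.9  123.3] dp turned axes [ 136.1 -170.8  123.4]
[[-0.0, 0.103, 0.995], [-0.0, 0.995, -0.103], [-1.0, -0.0, -0.0]]
```

Call:
drive_tool(
  dp=[
    [0, -33, 23.5],
    [0, -33, 23.5],
    [0, -33, 23.5],
    [0, -33, 23.5],
    [0, -33, 23.5],
  ],
  yaw=[0, 0, 0, 0, 0],
)

```text
t: 1.35
ee_pos: [445.1, 37.1, 256.1]
orientation: [2.969, 1.57, 2.866]
wrist_force: [1.1, 0.3, 0.3]
grip_width: -0.3
```

Call:
drive_tool(
  dp=[
    [30, -6, 0],
    [35, 0, 0],
    [35, 0, 0],
    [35, 0, 0],
    [25, 0, 0],
  ],
  yaw=[0, 0, 0, 0, 0],
)

```text
t: 1.77
ee_pos: [442.3, 32.7, 93.3]
orientation: [-2.973, 1.567, -3.077]
wrist_force: [0.6, 0.0, 0.2]
grip_width: 0.2
```

Run:
```python
from h import *
plan(-145,-85,57)
snap('side','side1'); d=snap('top','top1')
cv2.imwrite('pics/s1.png',cv2.resize(load('side1')['image'][180:380,180:440,::-1],None,fx=3,fy=3,interpolation=cv2.INTER_CUBIC))
cv2.imwrite('pics/t1.png',cv2.resize(d['image'][170:270,190:330,::-1],None,fx=5,fy=5,interpolation=cv2.INTER_CUBIC))
```

```text
t 1.7667 deck now [-153.2  -84.    93.3] turn about tool x deg -0.05 F [0.63 0.01 0.24] w 0.2 j6 0.18
dp now axes [36.3 -0.9  8.3] dp turned axes [36.3 -0.9  8.3]
[[-0.004, 0.103, 0.995], [-0.0, 0.995, -0.103], [-1.0, -0.001, -0.004]]
```

View pics/s1.png

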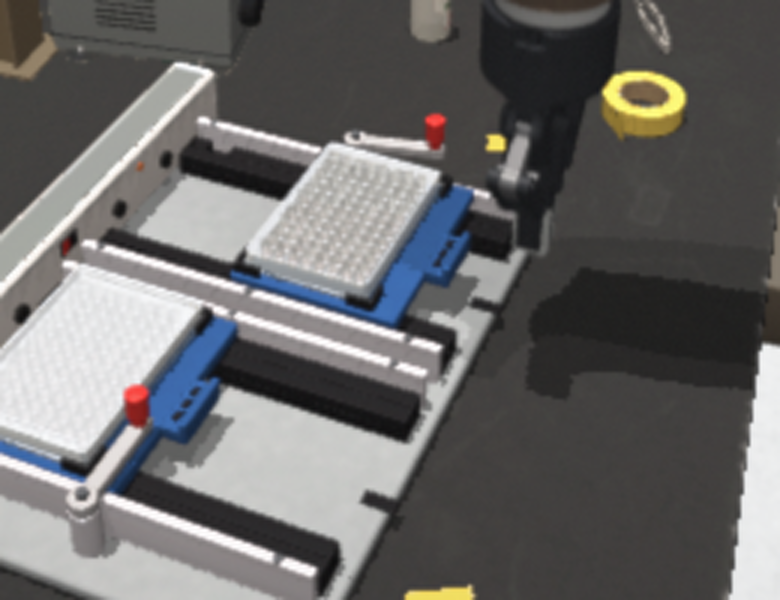

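View pics/t1.png

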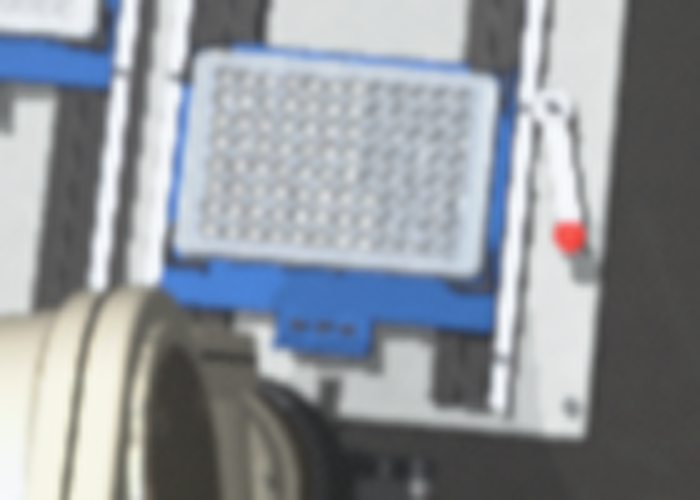

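The finger bottom shows at crop (530, 248), which is full-image (357, 263). I'll check the tip height from that.

Run:
```python
from h import *
d=load('side1')
for z in (55,68,80): print(z,[np.round(proj(d,d2w(-153.2+a,-84+b,z)),1) for a in(-11,11) for b in (-14,14)])
print(px(d,356,258).round(1),w2d(px(d,356,258)).round(1))
print(px(d,360,258).round(1),w2d(px(d,360,258)).round(1),w2d(px(d,360,262)).round(1))
plan(-145,-85,57)
```

```text
55 [array([364.6, 265. ]), array([360. , 274.3]), array([353.3, 262. ]), array([348.4, 271.1])]
68 [array([365.1, 259.6]), array([360.5, 268.8]), array([353.8, 256.6]), array([348.9, 265.6])]
80 [array([365.6, 254.5]), array([361. , 263.7]), array([354.2, 251.5]), array([349.2, 260.5])]
[442.9  45.2  88.5] [-153.9  -71.5   88.5]
[436.9  38.1  84.4] [-159.1  -79.1   84.4] [-160.   -78.3   76.1]
t 1.8667 deck now [-155.5  -84.2   92.2] turn about tool x deg -0.02 F [0.02 0.09 0.08] w -0.3 j6 0.18
dp now axes [35.1 -0.7 10.9] dp turned axes [35.1 -0.7 10.9]
[[-0.011, 0.103, 0.995], [-0.001, 0.995, -0.103], [-1.0, -0.002, -0.01]]
```

Call:
drive_tool(
  dp=[
    [12, 0, 2],
    [12, 0, 3],
    [11, 0, 3],
    [0, 0, 3],
    [0, 0, 0],
  ],
  yaw=[0, 0, 0, 0, 0],
)

```text
t: 2.28
ee_pos: [456.4, 32.1, 62.4]
orientation: [0.162, 1.569, 0.059]
wrist_force: [-0.2, 0.3, 0.1]
grip_width: 0.3
```

Run:
```python
from h import *
plan(-120,-85,57)
snap('side','side2')
cv2.imwrite('pics/s2.png',cv2.resize(load('side2')['image'][180:380,180:440,::-1],None,fx=3,fy=3,interpolation=cv2.INTER_CUBIC))
```

```text
t 2.2833 deck now [-139.1  -83.1   62.4] turn about tool x deg -0.0 F [-0.17  0.3   0.12] w 0.3 j6 0.17
dp now axes [ 5.5 -1.9 19. ] dp turned axes [ 5.5 -1.9 19. ]
[[0.001, 0.103, 0.995], [0.0, 0.995, -0.103], [-1.0, 0.0, 0.001]]
```

View pics/s2.png

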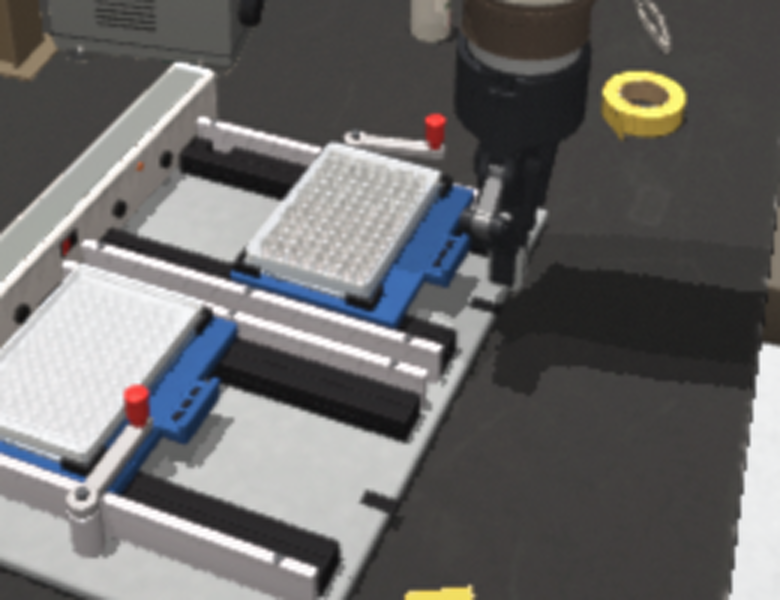

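Call:
drive_tool(
  dp=[
    [4, -1, 3],
    [3, -1, 3],
    [0, 0, 3],
    [0, 0, 2],
    [0, 0, 2],
  ],
  yaw=[0, 0, 0, 0, 0],
)

```text
t: 2.75
ee_pos: [468.3, 28.6, 54.5]
orientation: [0.301, 1.571, 0.197]
wrist_force: [0.3, -0.3, 0.1]
grip_width: 0.1
```

Call:
drive_tool(
  dp=[
    [0, 0, 2],
    [0, 0, 2],
    [0, 0, 2],
    [0, 0, 2],
    [0, 0, 2],
  ],
  yaw=[0, 0, 0, 0, 0],
)

```text
t: 3.17
ee_pos: [477.4, 27.7, 54.2]
orientation: [-3.093, 1.569, 3.087]
wrist_force: [-2.4, 0.1, 0.6]
grip_width: -0.6
```

Run:
```python
from h import *
plan(-120,-85,55)
snap('side','side3')
cv2.imwrite('pics/s3.png',cv2.resize(load('side3')['image'][180:380,180:440,::-1],None,fx=3,fy=3,interpolation=cv2.INTER_CUBIC))
```

```text
t 3.1667 deck now [-117.7  -85.4   54.2] turn about tool x deg -0.01 F [-2.36  0.06  0.6 ] w -0.6 j6 0.16
dp now axes [-0.8  0.4 -2.3] dp turned axes [-0.8  0.4 -2.3]
[[-0.001, 0.103, 0.995], [0.0, 0.995, -0.103], [-1.0, -0.0, -0.001]]
```

View pics/s3.png

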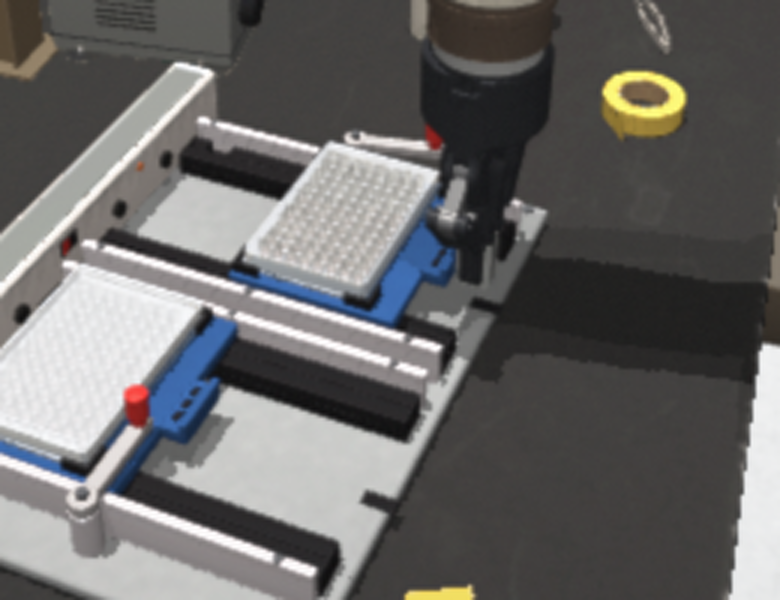

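Call:
drive_tool(
  dp=[
    [0, 0, 2],
    [0, 0, 2],
    [0, 0, 2],
    [0, 0, 2],
    [0, 0, 2],
  ],
  yaw=[0, 0, 0, 0, 0],
)

```text
t: 3.63
ee_pos: [487.9, 26.6, 54.1]
orientation: [-2.975, 1.57, -3.078]
wrist_force: [-0.7, 0.1, -0.6]
grip_width: 0.1
```

Call:
drive_tool(
  dp=[
    [0, 0, 2.5],
    [0, 0, 2.5],
    [0, 0, 2.5],
    [0, 0, 2.5],
    [0, 0, 2.5],
  ],
  yaw=[0, 0, 0, 0, 0],
)

```text
t: 4.05
ee_pos: [500.5, 25.3, 54.3]
orientation: [-2.475, 1.571, -2.578]
wrist_force: [-2.4, 0.5, -0.2]
grip_width: -0.2
```

Call:
drive_tool(
  dp=[
    [0, 0, 2.5],
    [0, 0, 2.5],
    [0, 0, 2.5],
    [0, 0, 2.5],
    [0, 0, 2.5],
  ],
  yaw=[0, 0, 0, 0, 0],
)

```text
t: 4.47
ee_pos: [512.9, 24.0, 54.3]
orientation: [-1.503, 1.571, -1.606]
wrist_force: [-0.7, 0.1, -0.8]
grip_width: -0.2
```

Run:
```python
from h import *
plan(-33,-85,55)
snap('side','side4')
cv2.imwrite('pics/s4.png',cv2.resize(load('side4')['image'][180:380,180:440,::-1],None,fx=3,fy=3,interpolation=cv2.INTER_CUBIC))
```

```text
t 4.4667 deck now [-82.  -85.4  54.3] turn about tool x deg -0.01 F [-0.73  0.09 -0.79] w -0.2 j6 0.15
dp now axes [-0.7  0.4 49. ] dp turned axes [-0.7  0.4 49. ]
[[-0.0, 0.103, 0.995], [-0.0, 0.995, -0.103], [-1.0, -0.0, 0.0]]
```

View pics/s4.png

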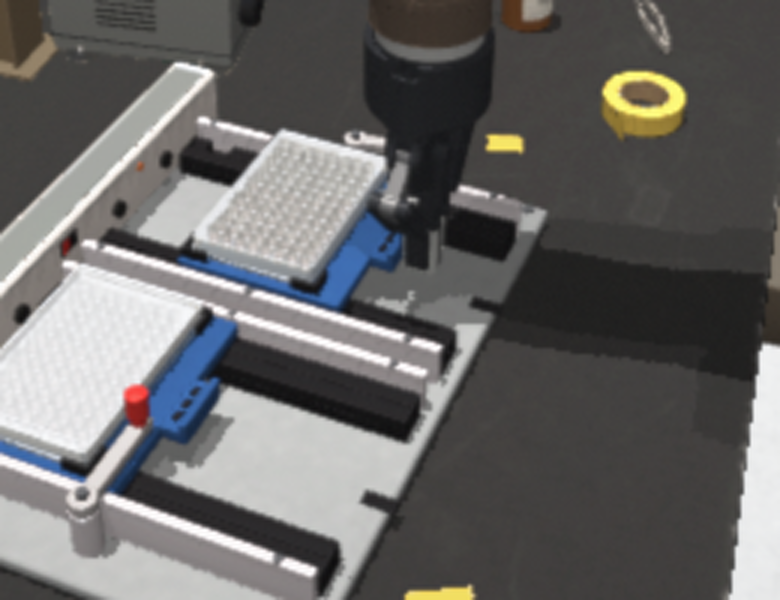

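Call:
drive_tool(
  dp=[
    [0, 0, 2.5],
    [0, 0, 2.5],
    [0, 0, 2.5],
    [0, 0, 2.5],
    [0, 0, 2.5],
  ],
  yaw=[0, 0, 0, 0, 0],
)

```text
t: 4.93
ee_pos: [525.4, 22.7, 54.4]
orientation: [0.392, 1.571, 0.289]
wrist_force: [-2.9, 0.6, 0.6]
grip_width: 0.2
```

Call:
drive_tool(
  dp=[
    [0, 0, 2.5],
    [0, 0, 2.5],
    [0, 0, 2.5],
    [0, 0, 2.5],
    [0, 0, 2.5],
  ],
  yaw=[0, 0, 0, 0, 0],
)

```text
t: 5.35
ee_pos: [537.8, 21.5, 54.4]
orientation: [0.194, 1.571, 0.091]
wrist_force: [-2.6, -0.2, 1.0]
grip_width: 0.2
```

Call:
drive_tool(
  dp=[
    [0, 0, 2],
    [0, 0, 2],
    [0, 0, 1.5],
    [0, 0, 1.5],
    [0, 0, 1],
  ],
  yaw=[0, 0, 0, 0, 0],
)

```text
t: 5.77
ee_pos: [545.7, 20.6, 54.3]
orientation: [-0.178, 1.571, -0.282]
wrist_force: [-1.4, 0.1, 0.7]
grip_width: 0.0
```

Run:
```python
from h import *
plan(-33,-85,55)
snap('side','side5')
cv2.imwrite('pics/s5.png',cv2.resize(load('side5')['image'][180:380,180:440,::-1],None,fx=3,fy=3,interpolation=cv2.INTER_CUBIC))
```

```text
t 5.7667 deck now [-49.1 -85.4  54.3] turn about tool x deg -0.01 F [-1.38  0.07  0.68] w 0.0 j6 0.14
dp now axes [-0.7  0.4 16.1] dp turned axes [-0.7  0.4 16.1]
[[0.0, 0.103, 0.995], [-0.0, 0.995, -0.103], [-1.0, -0.0, 0.0]]
```

View pics/s5.png

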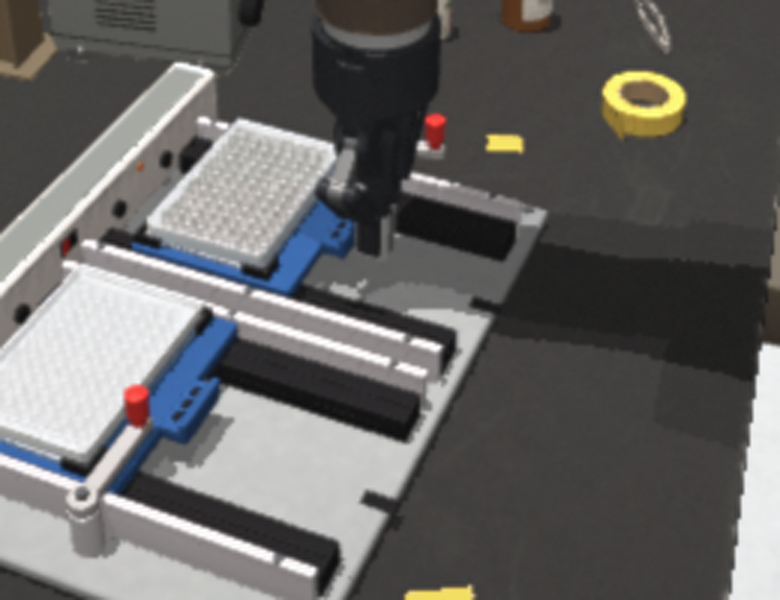

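Seating should come in about 14–16 mm, so I'll slow to 1 mm per row.

Call:
drive_tool(
  dp=[
    [0, 0, 1.5],
    [0, 0, 1.5],
    [0, 0, 1.5],
    [0, 0, 1.5],
    [0, 0, 1],
  ],
  yaw=[0, 0, 0, 0, 0],
)

```text
t: 6.23
ee_pos: [552.7, 19.9, 54.2]
orientation: [-0.398, 1.571, -0.501]
wrist_force: [-1.0, -0.4, 0.3]
grip_width: -0.4
```

Call:
drive_tool(
  dp=[
    [0, 0, 1],
    [0, 0, 1],
    [0, 0, 1],
    [0, 0, 0.5],
    [0, 0, 0.5],
  ],
  yaw=[0, 0, 0, 0, 0],
)

```text
t: 6.65
ee_pos: [556.5, 19.5, 54.2]
orientation: [-2.805, 1.571, -2.909]
wrist_force: [-2.1, -0.6, -0.3]
grip_width: -0.0
```

Run:
```python
from h import *
plan(-33,-85,55)
snap('side','side6')
cv2.imwrite('pics/s6.png',cv2.resize(load('side6')['image'][180:330,200:400,::-1],None,fx=4,fy=4,interpolation=cv2.INTER_CUBIC))
```

```text
t 6.65 deck now [-38.3 -85.4  54.2] turn about tool x deg -0.01 F [-2.06 -0.62 -0.28] w -0.0 j6 0.14
dp now axes [-0.8  0.4  5.3] dp turned axes [-0.8  0.4  5.3]
[[-0.0, 0.103, 0.995], [-0.0, 0.995, -0.103], [-1.0, -0.0, -0.0]]
```

View pics/s6.png

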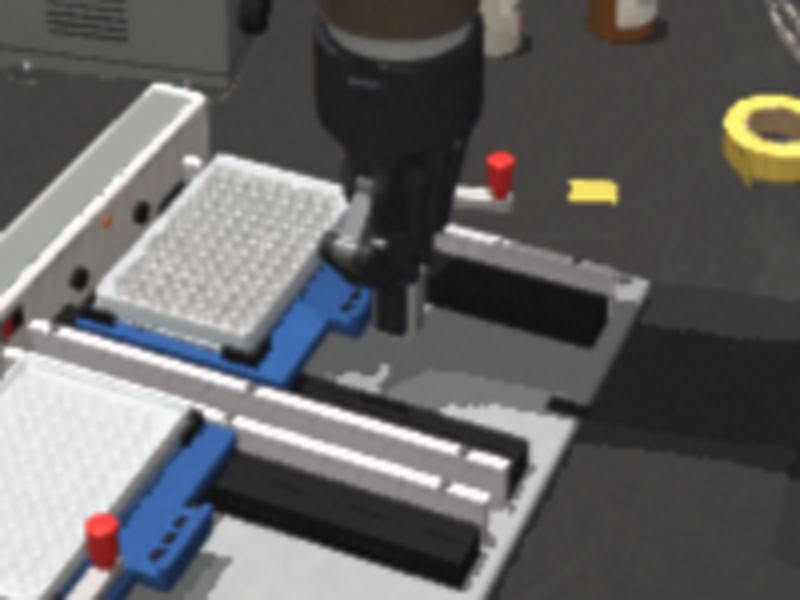

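Call:
drive_tool(
  dp=[
    [0, 0, 0.6],
    [0, 0, 0.6],
    [0, 0, 0.6],
    [0, 0, 0.6],
    [0, 0, 0.6],
  ],
  yaw=[0, 0, 0, 0, 0],
)

```text
t: 7.12
ee_pos: [559.4, 19.2, 54.3]
orientation: [-2.275, 1.571, -2.378]
wrist_force: [-2.0, -0.5, -1.5]
grip_width: 0.2
```

Call:
drive_tool(
  dp=[
    [0, 0, 0.5],
    [0, 0, 0.5],
    [0, 0, 0.5],
    [0, 0, 0.5],
    [0, 0, 0.5],
  ],
  yaw=[0, 0, 0, 0, 0],
)

```text
t: 7.53
ee_pos: [562.0, 19.0, 54.4]
orientation: [1.569, 1.571, 1.466]
wrist_force: [-2.3, -0.1, 0.5]
grip_width: -0.0
```

Run:
```python
from h import *
plan(-33,-85,55)
snap('side','side7')
cv2.imwrite('pics/s7.png',cv2.resize(load('side7')['image'][180:330,200:400,::-1],None,fx=4,fy=4,interpolation=cv2.INTER_CUBIC))
```

```text
t 7.5333 deck now [-32.7 -85.3  54.4] turn about tool x deg -0.0 F [-2.33 -0.1   0.46] w -0.0 j6 0.14
dp now axes [-0.6  0.3 -0.3] dp turned axes [-0.6  0.3 -0.3]
[[0.0, 0.103, 0.995], [0.0, 0.995, -0.103], [-1.0, 0.0, 0.0]]
```

View pics/s7.png

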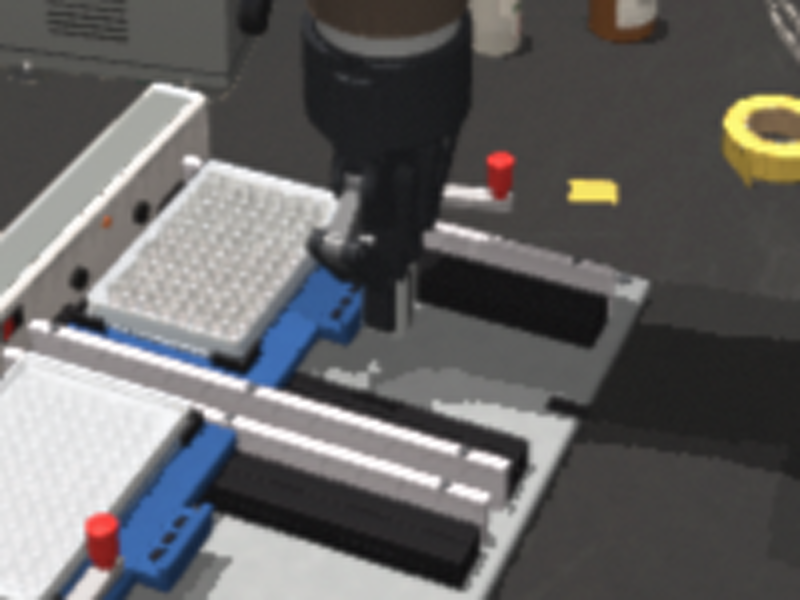

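The blue edge now sits lower against the guide wall, so the carrier may have dropped. I'll check the heights by depth.

Run:
```python
from h import *
for tag in('side6','side7'):
    d=load(tag); print(tag)
    for (u,v) in [(120,280),(210,170),(230,345),(150,230),(300,220),(285,340),(310,310),(345,300)]:
        p=px(d,200+u/4,180+v/4); print((u,v),w2d(p).round(1))
```

```text
side6
(120, 280) [ 84.7 -36.5  56.3]
(210, 170) [  87.  -130.5   58.7]
(230, 345) [ 17.9 -20.8  50.8]
(150, 230) [ 87.7 -70.8  61.4]
(300, 220) [  26.4 -111.6   57.8]
(285, 340) [ -1.2 -39.   46.1]
(310, 310) [ -1.8 -64.2  45.2]
(345, 300) [-14.6 -76.1  46.6]
side7
(120, 280) [ 87.6 -40.8  52.2]
(210, 170) [  91.2 -137.6   52.9]
(230, 345) [ 18.8 -22.5  49.2]
(150, 230) [ 92.8 -78.7  54.3]
(300, 220) [  28.3 -115.3   54.7]
(285, 340) [  2.8 -46.3  39.1]
(310, 310) [  2.2 -72.1  38. ]
(345, 300) [-11.1 -83.4  40.1]
```

The carrier has dropped: the board top went from 46 to about 39 mm. I'll back off and rise, then measure again.

Call:
drive_tool(
  dp=[
    [0, 0, -2],
    [0, 0, -6],
    [0, 0, -10],
    [0, 0, -10],
    [-20, 0, 0],
  ],
  yaw=[0, 0, 0, 0, 0],
)

```text
t: 8.0
ee_pos: [528.7, 21.9, 70.9]
orientation: [-3.003, 1.561, -3.106]
wrist_force: [-1.5, -0.0, -0.9]
grip_width: -0.0
```

Call:
drive_tool(
  dp=[
    [-30, 0, 0],
    [-30, -10, 0],
    [0, -40, 0],
    [0, -40, 0],
    [0, -40, 0],
  ],
  yaw=[0, 0, 0, 0, 0],
)

```text
t: 8.42
ee_pos: [521.0, -108.3, 135.6]
orientation: [-0.152, 1.568, -0.253]
wrist_force: [0.4, -0.4, 0.2]
grip_width: -0.3
```

Run:
```python
from h import *
plan(-54,-215,81)
d=snap('top','top8')
cv2.imwrite('pics/t8.png',cv2.resize(d['image'][130:260,190:340,::-1],None,fx=5,fy=4.6,interpolation=cv2.INTER_CUBIC))
d=snap('side','side8')
cv2.imwrite('pics/s8.png',cv2.resize(d['image'][180:330,200:400,::-1],None,fx=4,fy=4,interpolation=cv2.INTER_CUBIC))
```

```text
t 8.4167 deck now [ -60.4 -216.2  135.6] turn about tool x deg 0.13 F [ 0.37 -0.41  0.15] w -0.3 j6 -0.1
dp now axes [54.6  1.2  6.2] dp turned axes [54.6  1.2  6.2]
[[0.003, 0.103, 0.995], [-0.001, 0.995, -0.103], [-1.0, -0.0, 0.003]]
```

View pics/t8.png

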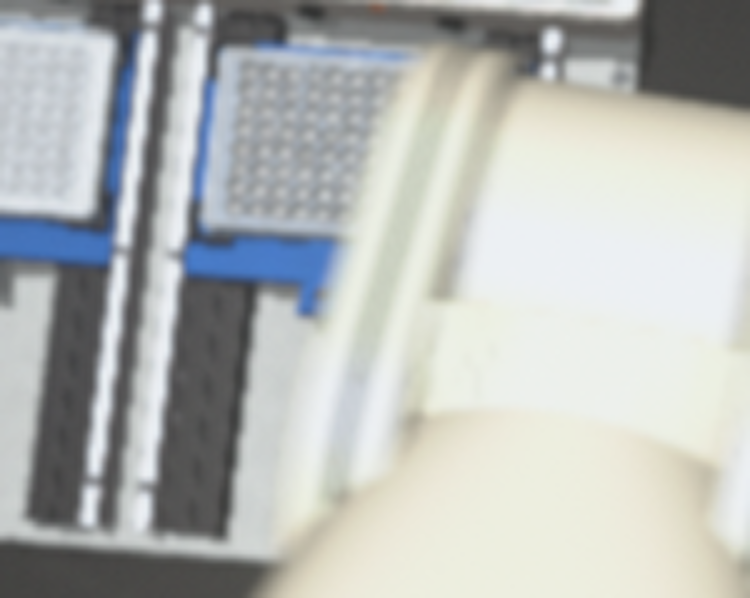

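View pics/s8.png

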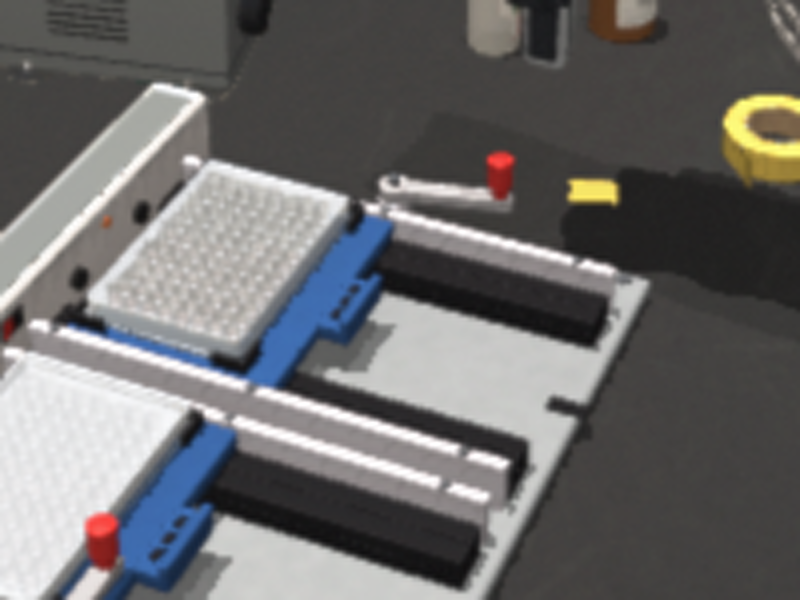

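The carrier is flat in both lane ends, the catch is untouched and the knob is at crop (500, 175). One quick numeric check before the catch.

Run:
```python
from h import *
d=load('side8')
for (u,v) in [(375,235),(350,260),(300,335),(270,370),(330,320),(500,160)]:
    p=px(d,200+u/4,180+v/4); print((u,v),w2d(p).round(1))
print('knob',w2d(px(d,200+500/4,180+157/4,75)).round(1))
print('board front right corner top expected px',[(np.array(proj(d,d2w(-7,-155+k,40)))-[200,180])*4 for k in(0,140)])
print('tongue top corners exp',[(np.array(proj(d,d2w(-22,-85+k,46)))-[200,180])*4 for k in(-20,20)])
```

```text
(375, 235) [  -2.4 -137.9   38.9]
(350, 260) [ 1.000e-01 -1.133e+02  3.970e+01]
(300, 335) [ -2.7 -51.2  40.2]
(270, 370) [  0.8 -26.6  36.9]
(330, 320) [-10.7 -67.4  39.6]
(500, 160) [ -54.5 -176.4   75.3]
knob [ -53.4 -179.4   75. ]
board front right corner top expected px [array([396.80923525, 216.90186222]), array([273.3938983 , 384.95452314])]
tongue top corners exp [array([383.66859788, 270.48493873]), array([349.15803743, 318.69222429])]
```

Call:
drive_tool(
  dp=[
    [15, 0, 5],
    [20, 0, 0],
    [17, 0, 0],
    [0, 0, 0],
    [0, 0, 0],
  ],
  yaw=[0, 0, 0, 0, 0],
)

```text
t: 8.93
ee_pos: [524.6, -107.3, 81.6]
orientation: [2.991, 1.568, 2.888]
wrist_force: [0.8, 0.8, -0.2]
grip_width: -0.1
```

Run:
```python
from h import *
plan(-54,-205,81)
d=snap('side','side9')
cv2.imwrite('pics/s9.png',cv2.resize(d['image'][150:300,230:430,::-1],None,fx=4,fy=4,interpolation=cv2.INTER_CUBIC))
```

```text
t 8.9333 deck now [ -56.9 -214.8   81.6] turn about tool x deg 0.01 F [ 0.8   0.81 -0.17] w -0.1 j6 -0.1
dp now axes [0.6 9.8 2.9] dp turned axes [0.6 9.8 2.9]
[[-0.002, 0.103, 0.995], [0.001, 0.995, -0.103], [-1.0, 0.0, -0.002]]
```

View pics/s9.png

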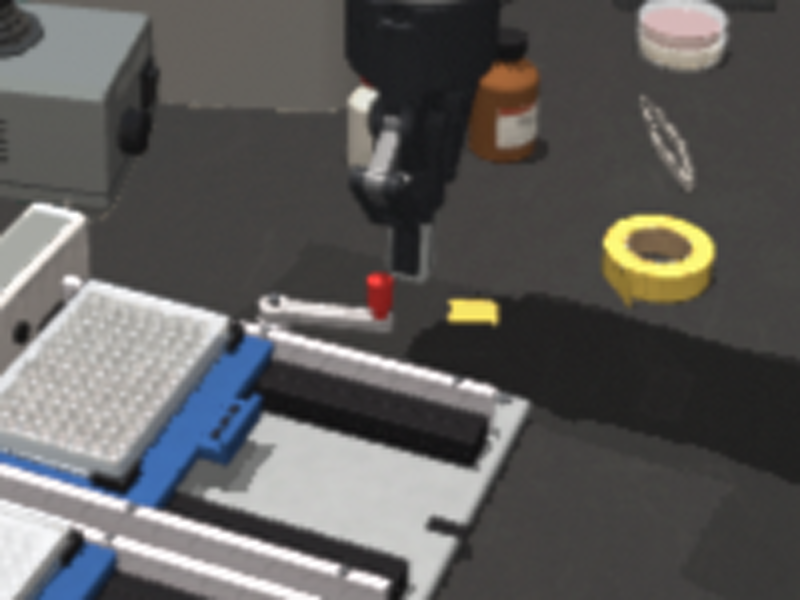

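Run:
```python
from h import *
d=load('side9')
for z in(56,63,70): print(z,[((np.array(proj(d,d2w(-56.9+a,-214.8+b,z)))-[230,150])*4).round() for a in(-11,11) for b in (-14,14)])
```

```text
56 [array([438., 264.]), array([420., 292.]), array([399., 254.]), array([380., 282.])]
63 [array([439., 253.]), array([421., 281.]), array([400., 243.]), array([381., 271.])]
70 [array([439., 242.]), array([421., 270.]), array([400., 232.]), array([381., 260.])]
```

Call:
drive_tool(
  dp=[
    [3, 5, 1],
    [0, 5, 1],
    [0, 5, 0],
    [0, 5, 0],
    [0, 5, 0],
  ],
  yaw=[0, 0, 0, 0, 0],
)

```text
t: 9.4
ee_pos: [530.3, -82.8, 79.7]
orientation: [-1.171, 1.57, -1.274]
wrist_force: [-0.9, -1.1, 1.7]
grip_width: 0.0
```

Call:
drive_tool(
  dp=[
    [0, 4, 0],
    [0, 4, 0],
    [0, 4, 1],
    [0, 4, 1],
    [0, 3, 1],
  ],
  yaw=[0, 0, 0, 0, 0],
)

```text
t: 9.82
ee_pos: [535.3, -64.2, 79.3]
orientation: [2.032, 1.571, 1.929]
wrist_force: [-1.1, -0.8, 0.1]
grip_width: -0.1
```

Run:
```python
from h import *
plan(-45,-158,79)
d=snap('side','side10')
cv2.imwrite('pics/s10.png',cv2.resize(d['image'][150:300,230:430,::-1],None,fx=4,fy=4,interpolation=cv2.INTER_CUBIC))
```

```text
t 9.8167 deck now [ -50.7 -170.8   79.3] turn about tool x deg 0.0 F [-1.11 -0.84  0.12] w -0.1 j6 -0.02
dp now axes [ 0.3 12.8  5.7] dp turned axes [ 0.3 12.8  5.7]
[[-0.0, 0.103, 0.995], [0.0, 0.995, -0.103], [-1.0, 0.0, -0.0]]
```

View pics/s10.png

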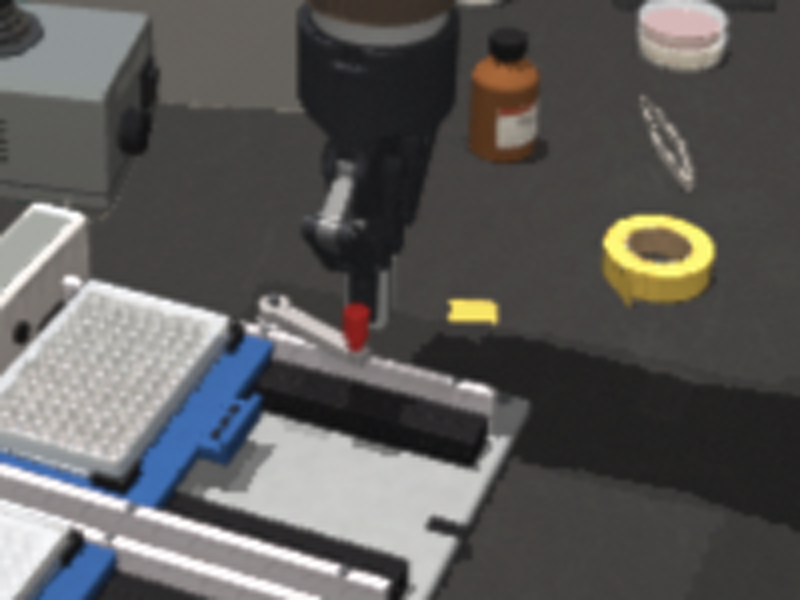

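The knob is at crop (357, 327) and the finger sits right behind it; the catch is swinging inward. I'll keep going.

Call:
drive_tool(
  dp=[
    [0, 3.5, 1],
    [0, 3.5, 1],
    [0, 3, 1],
    [0, 3, 1.5],
    [0, 2.5, 1.5],
  ],
  yaw=[0, 0, 0, 0, 0],
)

```text
t: 10.28
ee_pos: [543.0, -49.7, 79.3]
orientation: [-0.24, 1.571, -0.343]
wrist_force: [-0.8, -1.3, -0.0]
grip_width: 0.0
```

Call:
drive_tool(
  dp=[
    [0, 2, 1.5],
    [0, 2, 1.5],
    [0, 2, 2],
    [0, 1.5, 2],
    [0, 1, 2],
  ],
  yaw=[0, 0, 0, 0, 0],
)

```text
t: 10.7
ee_pos: [552.7, -42.2, 79.3]
orientation: [2.63, 1.571, 2.527]
wrist_force: [-0.4, -0.2, 1.1]
grip_width: -0.0
```

Run:
```python
from h import *
plan(-70,-158,79)
d=snap('side','side11')
cv2.imwrite('pics/s11.png',cv2.resize(d['image'][150:300,230:430,::-1],None,fx=4,fy=4,interpolation=cv2.INTER_CUBIC))
```

```text
t 10.7 deck now [ -35.6 -147.1   79.3] turn about tool x deg 0.0 F [-0.38 -0.2   1.06] w -0.0 j6 0.03
dp now axes [  0.3 -10.9 -34.4] dp turned axes [  0.3 -10.9 -34.4]
[[-0.0, 0.103, 0.995], [0.0, 0.995, -0.103], [-1.0, 0.0, -0.0]]
```

View pics/s11.png

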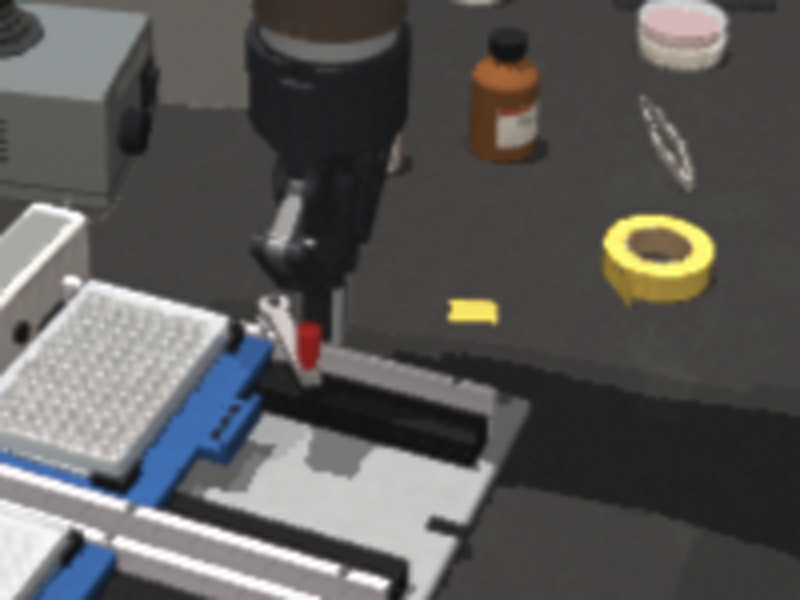

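The catch is more than halfway, with the knob at crop (308, 345). I'll move round to push it along +x.

Call:
drive_tool(
  dp=[
    [0, -2, -10],
    [0, -1, -14],
    [0, 0, -6],
    [0, 10, 0],
    [0, 14, 0],
  ],
  yaw=[0, 0, 0, 0, 0],
)

```text
t: 11.17
ee_pos: [525.2, -18.5, 79.6]
orientation: [0.261, 1.57, 0.156]
wrist_force: [0.3, 0.4, 0.8]
grip_width: -0.1
```

Run:
```python
from h import *
plan(-17.5,-118,79)
d=snap('side','side12')
print('knob',w2d(px(d,230+310/4,150+327/4,75)))
cv2.imwrite('pics/s12.png',cv2.resize(d['image'][150:300,230:430,::-1],None,fx=4,fy=4,interpolation=cv2.INTER_CUBIC))
```

```text
t 11.1667 deck now [ -65.4 -126.4   79.6] turn about tool x deg -0.13 F [0.29 0.36 0.76] w -0.1 j6 0.07
dp now axes [ 0.6  8.5 47.9] dp turned axes [ 0.6  8.4 47.9]
[[0.001, 0.103, 0.995], [0.0, 0.995, -0.103], [-1.0, 0.0, 0.001]]
knob [ -37.47041378 -125.95566916   75.        ]
```

View pics/s12.png

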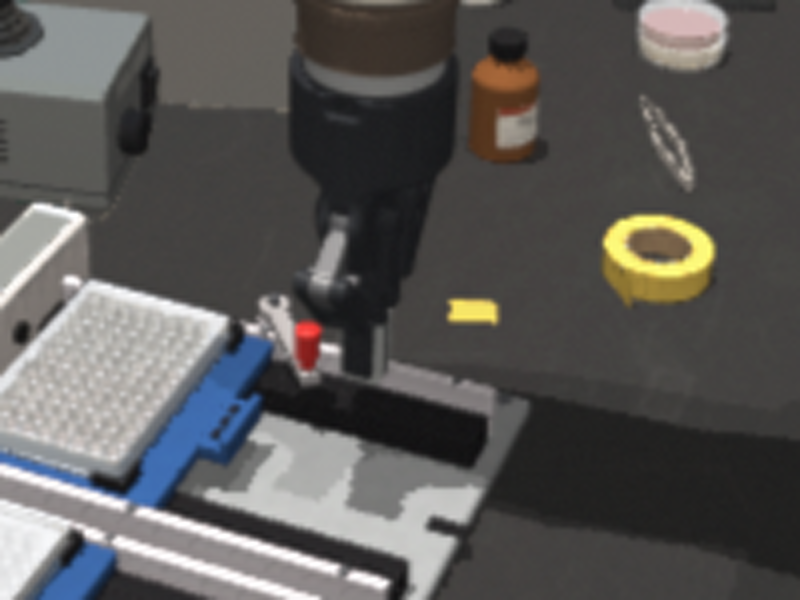

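Call:
drive_tool(
  dp=[
    [0, 1, 4],
    [0, 1, 4],
    [0, 1, 4],
    [0, 1, 4],
    [0, 1, 4],
  ],
  yaw=[0, 0, 0, 0, 0],
)

```text
t: 11.63
ee_pos: [544.5, -15.0, 78.7]
orientation: [2.738, 1.567, 2.635]
wrist_force: [-3.4, 2.0, -0.6]
grip_width: -0.2
```

Call:
drive_tool(
  dp=[
    [0, 1, 4],
    [0, 1, 4],
    [0, 0, 4],
    [0, 0, 3],
    [0, 0, 3],
  ],
  yaw=[0, 0, 0, 0, 0],
)

```text
t: 12.05
ee_pos: [564.2, -15.7, 79.5]
orientation: [-0.398, 1.57, -0.501]
wrist_force: [-1.9, 0.5, 0.7]
grip_width: 0.1
```

Run:
```python
from h import *
plan(-17.5,-118,79)
d=snap('side','side13')
cv2.imwrite('pics/s13.png',cv2.resize(d['image'][150:300,200:400,::-1],None,fx=4,fy=4,interpolation=cv2.INTER_CUBIC))
```

```text
t 12.05 deck now [ -26.9 -119.6   79.5] turn about tool x deg -0.02 F [-1.88  0.54  0.66] w 0.1 j6 0.08
dp now axes [0.5 1.6 9.4] dp turned axes [0.5 1.6 9.4]
[[0.001, 0.103, 0.995], [-0.001, 0.995, -0.103], [-1.0, -0.0, 0.001]]
```

View pics/s13.png

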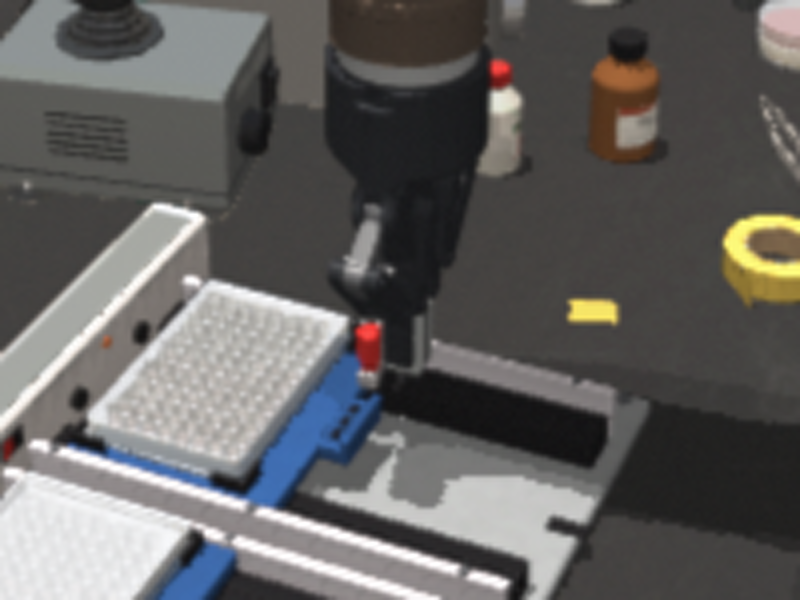

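Call:
drive_tool(
  dp=[
    [0, 0, 2],
    [0, 0, 2],
    [0, 0, 2],
    [0, 0, 1],
    [0, 0, 1],
  ],
  yaw=[0, 0, 0, 0, 0],
)

```text
t: 12.52
ee_pos: [571.6, -16.3, 79.4]
orientation: [-0.316, 1.571, -0.419]
wrist_force: [-0.1, 0.3, 0.8]
grip_width: 0.0
```

Call:
drive_tool(
  dp=[
    [0, 0, 1],
    [0, 0, 0.5],
    [0, 0, 0.5],
    [0, 0, 0],
    [0, 0, 0],
  ],
  yaw=[0, 0, 0, 0, 0],
)

```text
t: 12.93
ee_pos: [573.5, -16.5, 79.3]
orientation: [-0.604, 1.57, -0.707]
wrist_force: [0.1, 0.5, 0.1]
grip_width: 0.1
```

Run:
```python
from h import *
plan(-17.5,-118,79)
d=snap('side','side14')
cv2.imwrite('pics/s14.png',cv2.resize(d['image'][150:300,200:400,::-1],None,fx=4,fy=4,interpolation=cv2.INTER_CUBIC))
```

```text
t 12.9333 deck now [ -17.7 -119.4   79.3] turn about tool x deg -0.01 F [0.07 0.46 0.08] w 0.1 j6 0.07
dp now axes [0.3 1.4 0.2] dp turned axes [0.3 1.4 0.2]
[[0.0, 0.103, 0.995], [-0.0, 0.995, -0.103], [-1.0, -0.0, 0.0]]
```

View pics/s14.png

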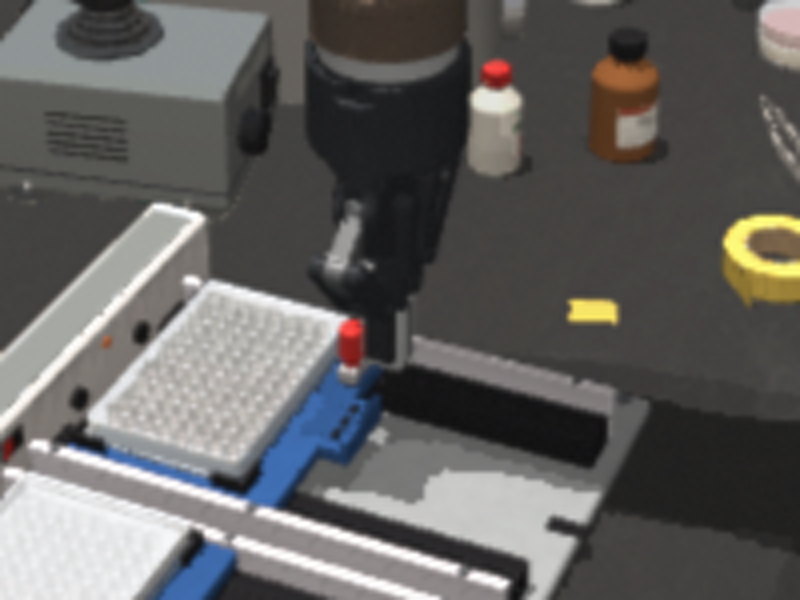

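Run:
```python
from h import *
d=load('side14')
for du in(0,):
    k=w2d(px(d,200+351/4,150+324/4,75)); print(k, np.arctan2(k[1]+170.5,-k[0]))
print('exp px knob top',[(np.array(proj(d,d2w(-55*np.cos(a),-170.5+55*np.sin(a),75)))-[200,150])*4 for a in(1.3,1.4,1.5,1.57)])
d=load('side8');print('ref knob dk bias', w2d(px(d,200+500/4,180+157/4,75)))
# other lane closed knob
for c in [(100,521)]: print('other knob',w2d(px(d,200+c[0]/4,180+c[1]/4,75)),'expected (0,115.5)')
```

```text
[  -1.17534936 -112.7847302    75.        ] 1.550434524372982
exp px knob top [array([380.28784136, 325.33362549]), array([369.24489643, 324.06206864]), array([358.50854151, 322.14463168]), array([351.24058118, 320.43074275])]
ref knob dk bias [ -53.36950746 -179.35693021   75.        ]
other knob [  0.71129033 118.27517611  75.        ] expected (0,115.5)
```

The catch is at about 1.5 rad. I'll nudge it onto its stop.

Call:
drive_tool(
  dp=[
    [0, 0, 0.7],
    [0, 0, 0.7],
    [0, 0, 0.6],
    [0, 0, 0],
    [0, 0, 0],
  ],
  yaw=[0, 0, 0, 0, 0],
)

```text
t: 13.4
ee_pos: [575.0, -16.5, 79.3]
orientation: [3.045, 1.57, 2.942]
wrist_force: [-2.3, 1.6, 0.3]
grip_width: 0.0
```

Call:
drive_tool(
  dp=[
    [0, 0, 0.7],
    [0, 0, 0.5],
    [0, 0, 0],
    [0, 0, 0],
    [0, 0, 0],
  ],
  yaw=[0, 0, 0, 0, 0],
)

```text
t: 13.82
ee_pos: [575.2, -16.5, 79.2]
orientation: [3.09, 1.568, 2.987]
wrist_force: [-5.4, 1.1, 4.3]
grip_width: 0.1
```

Call:
drive_tool(
  dp=[
    [0, 0, -5],
    [0, 0, -15],
    [0, 0, -20],
    [-20, 0, -20],
    [-30, 0, -20],
  ],
  yaw=[0, 0, 0, 0, 0],
)

```text
t: 14.23
ee_pos: [494.2, -8.7, 126.9]
orientation: [-2.95, 1.565, -3.054]
wrist_force: [0.2, -0.2, 0.6]
grip_width: 0.2
```

Call:
drive_tool(
  dp=[
    [-35, 0, -15],
    [-35, 0, -20],
    [-20, 0, -35],
    [0, 0, -40],
    [0, 0, -40],
  ],
  yaw=[0, 0, 0, 0, 0],
)

```text
t: 14.65
ee_pos: [348.4, 6.9, 221.0]
orientation: [0.047, 1.564, -0.057]
wrist_force: [-0.2, 0.6, 0.4]
grip_width: -0.0
```

Run:
```python
from h import *
plan(-17.5,-118,79)
d=snap('side','side15')
cv2.imwrite('pics/s15.png',cv2.resize(d['image'][150:300,200:400,::-1],None,fx=4,fy=4,interpolation=cv2.INTER_CUBIC))
e=snap('top','top15')
cv2.imwrite('pics/t15.png',cv2.resize(e['image'][95:265,115:330,::-1],None,fx=3.5,fy=3.5,interpolation=cv2.INTER_CUBIC))
```

```text
t 14.65 deck now [-243.9 -119.4  221. ] turn about tool x deg -0.04 F [-0.2   0.63  0.42] w -0.0 j6 0.12
dp now axes [143.5   1.5 225.5] dp turned axes [143.5   1.3 225.5]
[[0.007, 0.103, 0.995], [-0.0, 0.995, -0.103], [-1.0, 0.0, 0.007]]
```

View pics/s15.png

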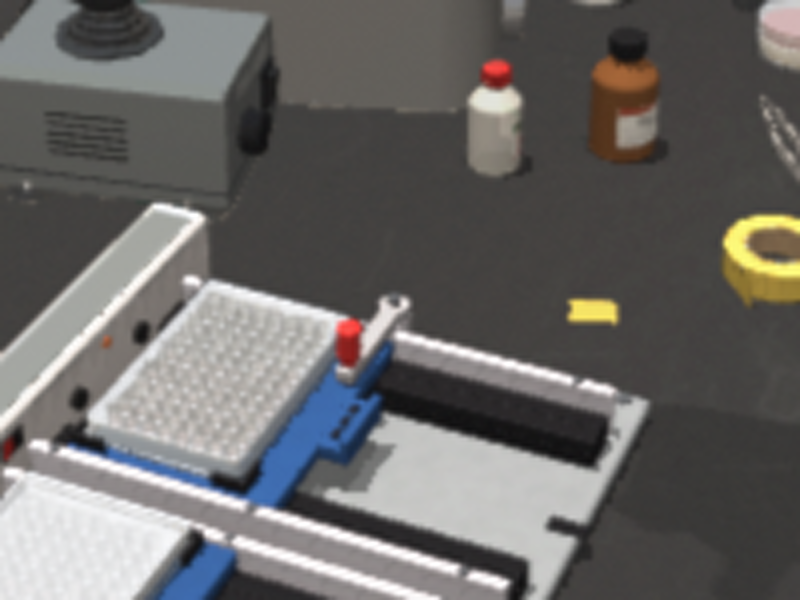

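View pics/t15.png

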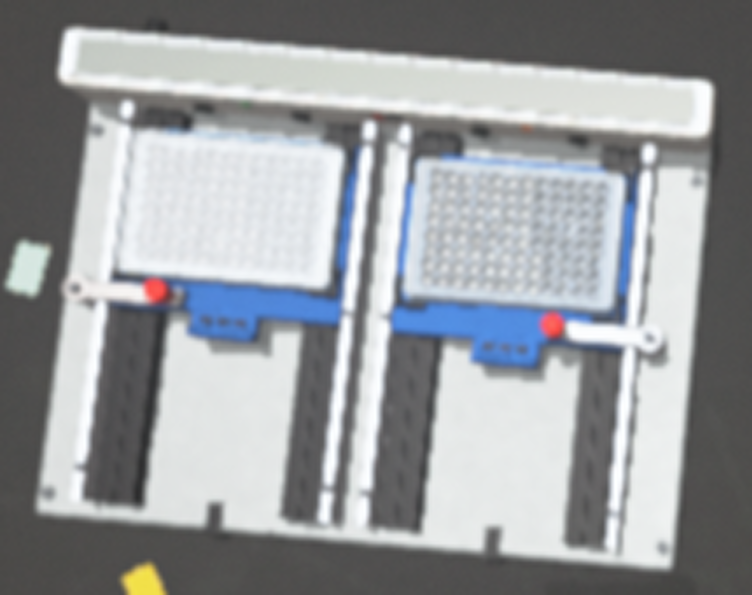

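The working lane now mirrors the loaded one: the knob is at crop (552, 324), the catch lies across the front edge and the plate sits in its corner pieces. I'll let the arm settle and hand in.

Call:
drive_tool(
  dp=[
    [0, 0, 0],
    [0, 0, 0],
    [0, 0, 0],
    [0, 0, 0],
    [0, 0, 0],
  ],
  yaw=[0, 0, 0, 0, 0],
)

```text
t: 15.17
ee_pos: [348.8, 6.9, 219.2]
orientation: [-1.965, 1.571, -2.068]
wrist_force: [-0.3, 0.5, 0.2]
grip_width: 0.3
```

Run:
```python
from h import *
d=load('side15')
k=w2d(px(d,200+348/4,150+324/4,75)); print(k,np.arctan2(k[1]+170.5,-k[0]))
for (u,v) in [(350,400),(300,455),(270,490)]: print(w2d(px(d,200+u/4,150+v/4)).round(1))
print(ticket.job_done())
```

```text
[   0.16453823 -112.19925037   75.        ] 1.5736185510703753
[ -6.5 -99.2  39.4]
[ -2.1 -52.3  39.1]
[ -0.1 -25.1  38.4]
the job is handed in; nothing more can be done
None
```

The carrier is seated in its notches and its catch is closed. I handed the job in at about 15 s of the 48 s allowed; no verdict is reported.

- **Carrier:** I pushed it rearward by its tongue with closed fingers, with 1–3 N showing in the readings between moves. After the drop, the board top measured about 39 mm up along its front edge (40 mm expected, 46 mm before). Its front corners appeared where a seated carrier's should.
- **Catch:** I swung it from about -0.2 rad by pushing the side of the knob, first sideways and then rearward, until the force rose to about 5 N at the stop. The last picture gives about 1.57 rad.
- **Last checks:** The final pictures show the plate in its corner pieces and the lane looking like the already loaded one. The arm is clear of everything.
- **Bystanders:** I checked these by eye only. The two bottles and the tape looked unmoved, and the arm never went near them.
- **Disagreements:** Position checks were within about 3 mm of the given dimensions. The one exception was the start position of the catch knob, which differed by about 4 mm between the two cameras.

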